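# Clamp the glass of the amulet display case

## Task

Clamp the glass of the amulet case with its four black wing knobs, in star order and in two rounds. First round: turn each knob clockwise until you feel it bite and then about 25 degrees more, one diagonal pair first, then the other; second round: again one diagonal pair before the other, take each about 25 degrees further, so that every knob ends about 50 degrees past its bite, and let go. The bite point differs from knob to knob; do not overtighten even briefly, do not press hard on the case, and leave the other things on the table where they are.

Things in the scene. Friction and masses are not known exactly. Their poses are not given: they have to be found in the camera images.
- case: wooden case of amulets under glass, fixed, 180 x 180 x 48 mm. Origin under its centre, z up, x and y along its sides. Its knobs tighten clockwise from above: loose (0.03 N m) for an unknown 0.2 to 0.8 rad, then the bite: a cushion winds up at 3 N m per rad (it springs back, winds anew each grasp), at 0.25 N m the foot starts to sink, then 0.25 N m more per rad. 80 N of grip holds
- knob1: black wing knob at the -x -y corner of the case (-65, -65 mm in the case frame), diagonal to knob3. Hub 26 mm across, 12 mm tall; on it an upright flat grip 44 mm long (own x), 12 mm thick, white line on top. Origin on the axis, z up, 51 mm above the table; the grip spans 12 to 41 mm above it: pinch the 12 mm, TCP 31 mm above the origin. Never rises or sinks
- foot1_top (a point): centre of the top of the round clamping foot (38 mm across, black rubber with a brass top, 8 mm tall, its top 56 mm above the table at the start) under knob1; the hub passes through it. Sinks and stays down, 3.0 mm per rad of knob turn once the cushion is wound up (about 1 mm at 25 degrees past the bite, 2.3 mm at 50)
- knob2: black wing knob at the -x +y corner of the case (-65, +65 mm in the case frame), diagonal to knob4. Same shape, origin, axes and feel as knob1, with its own bite point
- foot2_top (a point): centre of the top of the round clamping foot (38 mm across, black rubber with a brass top, 8 mm tall, its top 56 mm above the table at the start) under knob2; the hub passes through it. Sinks and stays down, 3.0 mm per rad of knob turn once the cushion is wound up (about 1 mm at 25 degrees past the bite, 2.3 mm at 50)
- knob3: black wing knob at the +x +y corner of the case (+65, +65 mm in the case frame), diagonal to knob1. Same shape, origin, axes and feel as knob1, with its own bite point
- foot3_top (a point): centre of the top of the round clamping foot (38 mm across, black rubber with a brass top, 8 mm tall, its top 56 mm above the table at the start) under knob3; the hub passes through it. Sinks and stays down, 3.0 mm per rad of knob turn once the cushion is wound up (about 1 mm at 25 degrees past the bite, 2.3 mm at 50)
- knob4: black wing knob at the +x -y corner of the case (+65, -65 mm in the case frame), diagonal to knob2. Same shape, origin, axes and feel as knob1, with its own bite point
- foot4_top (a point): centre of the top of the round clamping foot (38 mm across, black rubber with a brass top, 8 mm tall, its top 56 mm above the table at the start) under knob4; the hub passes through it. Sinks and stays down, 3.0 mm per rad of knob turn once the cushion is wound up (about 1 mm at 25 degrees past the bite, 2.3 mm at 50)
- amulet_a: loose bronze amulet, 45 x 33 x 8 mm, beside the case. Origin at the centre of its underside; leave it alone
- amulet_b: loose green-grey bronze amulet, 42 x 31 x 8 mm, beside the case. Origin at the centre of its underside; leave it alone
- spare_knob: loose red spare wing knob, 41 mm tall, standing on the table near the case. Origin at the centre of its underside; leave it alone
- brush: loose brush lying beside the case, lengthwise along its own x. Origin at the centre of its underside; leave it alone
- loupe: loose black and steel loupe, 48 mm across, 34 mm tall. Origin at the centre of its underside; leave it alone
- driver: loose screwdriver with yellow handle, lying lengthwise along its own x. Origin at the centre of its underside; leave it alone

How it is judged:
By the outcome, as a careful person would: the job done as asked, in the order asked, and still so for the second after the job is handed in, with the robot touching nothing.
It also fails if it takes over 72 s, if anything falls off the work surface, if the arm or the gripper's body presses on something with over 40 N, if the wrist force passes 120 N, or if a joint passes its speed limit or range.

## Robot

A 6-joint arm with a two-finger parallel gripper is mounted at the origin on the work surface. World frame = base frame: x ahead of the robot, y to its left, z up, the work surface at z = 0. Lengths are in m, angles in degrees, forces in N, time in s.
With the tool pointing down it reaches from about 0.4 to 0.825 m from the base axis. Payload 7 kg.
Tool frame: the origin (TCP) lies between the finger pads, 19 mm behind the fingertips; this is the grasp point; z points along the fingers, y is the line along which they close (so a half turn about z gives the same grasp; the last joint's range is limited). The gripper opens to 88 mm and grips with 3 to 60 N. Pads are 19 mm wide; open, the fingers measure 130 mm over their backs; the gripper's body (78 mm by 193 mm) begins 47 mm behind the grasp point.
Start: joints at [80.334, 20.546, 0.682, 0, -70.136, -16.507], TCP at [0.298, 0.606, 0.245] pointing down, gripper open.
Joint ranges: [-176.03, 176.03], [-82.01, 121.73], [-58.28, 71.71], [-173.87, 95.51], [-174.79, -0.11], [-173.66, 173.66]. Speed limits (degrees/s): [136.94, 136.94, 172.46, 180, 180, 180].

## Interface

Orientations are given as [roll, pitch, yaw] about the fixed x, y, z axes, in that order (R = Rz(yaw) Ry(pitch) Rx(roll)).
In Python, from plant import * gives the robot as it stands.
- The arm moves only by the shell command python3 -m handwheel 'ROWS'. ROWS is JSON, a list of rows, each a list of 7 numbers: the opening, from -1 (shut) to 1 (fully open), then the shift along the tool's x, y, z as a fraction of full scale, then the turn, a rotation vector about the tool's x, y, z as a fraction of full scale. A call has 1 to 5 rows; each row shifts and turns the commanded pose from where the row before left it, along the tool's axes as they then stand; what a row does not reach is not made up. Full scale, the value 1, is 0.025 m for a shift and 6 degrees for a turn. A row lasts 1/8 s, in which the tool goes at most 62.5 mm and 10.7 degrees, less where a joint would pass 70% of its speed; a pose out of reach is approached as far as the arm can. A call with a number of a shift or a turn outside -1 to 1 is refused whole. A call with a gripper value outside its range is refused whole. The fingers move at their own pace and stop on an object; the grip force is fixed at half the most. Time passes only in rows, so rows that do not move let the fingers close. It gives the time, the measured TCP pose, the force, the opening and the grip force at its end, in the units of the state.
- get_obs(): the state, without advancing time (a new reading comes with each control period).
- snapshot(name): name is "scene" or "top" or "wrist"; returns a dict with "color" (480x640x3 uint8, red, green, blue), "fx", "fy", "cx", "cy" (pixels), "R" (3x3) and "t" (3): a world point X has camera coordinates R X + t; the wrist camera has in their place "tool_from_camera" (4x4, takes a point from camera to tool coordinates, whose origin is the TCP and whose axes are the flange's). Camera axes: x right, y down, z forward; pixel columns grow to the right and rows downward; lengths in m; the calibration is good to about 2 mm. A picture is of the moment at which its call begins: read the wrist's pose just before it. There is no depth.
- close_job(): hands the job in; it is judged then, once.
The state is a dict: "clock": time; "joint_pos": joint angles; "qvel": joint speeds; "tau": joint torques, N m; "tool_pos": TCP position; "orientation": TCP orientation; "force": force on the tool from outside, world axes, zero at the start; "moment": the same for the moment, N m; "opening": finger opening in m; "gripper_force": force on a finger pad.
Only numpy, scipy, OpenCV 4.12 (cv2) and the standard library are available. Lean on these libraries where they do the work, as an engineer would, in place of code of your own. Each camera call takes 0.05 s, during which the arm holds its last target. There are 200 camera calls.

## Working session

There is one attempt and no reset: what is moved stays moved. The work goes in short steps, Python scripts to look and compute and a shell command to move; the robot and the scene stay as the last step left them, time stands still between calls to the robot, and variables do not carry over. Pictures are saved under pics/ and viewed, at most 10 in all, crops included, and the job is handed in when it is done.

```bash
mkdir -p pics; ls; python3 - <<'E'
from plant import *
import cv2
o=get_obs(); print(o)
for n in ("top","scene"):
    s=snapshot(n); cv2.imwrite(f"pics/{n}0.png",s["color"][:,:,::-1]); print(n,s["fx"],s["cx"],s["cy"],s["R"],s["t"])
E
```

```text
pics
{'clock': 0.0, 'joint_pos': array([ 8.03345919e+01,  2.05924888e+01,  6.32109312e-01, -2.14004584e-02,
       -7.01331911e+01, -1.65068854e+01]), 'qvel': array([-0.09615151,  0.03224311, -0.02348578,  0.08100422,  0.06686332,
        0.01923124]), 'tau': array([-5.39185075e-04, -5.82718170e+01,  2.93048036e+01,  6.99754804e+00,
        7.03870930e-03, -1.48589302e-04]), 'tool_pos': array([0.2975359 , 0.60537272, 0.24439408]), 'orientation': array([ 1.79904569e+02, -7.30072023e-03, -2.61795765e+01]), 'force': array([-0.65516893,  0.19249813, -0.49947127]), 'moment': array([-0.08368183, -0.03423089, -0.01323033]), 'gripper_force': 0.0, 'opening': 0.08764635295255076}
top 542.7604760461066 320.3075350285963 239.47101557159624 [[-0.01360912 -0.99958443  0.02541166]
 [-0.99624147  0.01138064 -0.08586859]
 [ 0.08554371 -0.02648475 -0.99598235]] [-0.03337745  0.4953183   1.17209221]
scene 602.0338619390893 317.8976357910991 229.2136254780167 [[ 0.64489325  0.76420184 -0.01040438]
 [ 0.51188899 -0.44200077 -0.73661725]
 [-0.567523    0.46971361 -0.67622982]] [-0.29553138 -0.22050674  1.48191339]
```

View pics/top0.png

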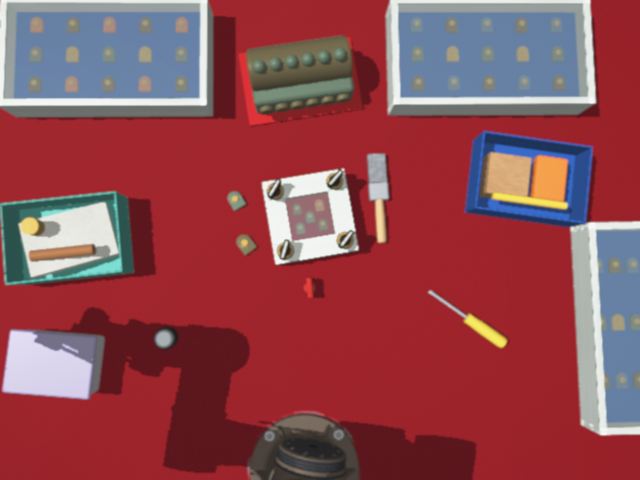

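View pics/scene0.png

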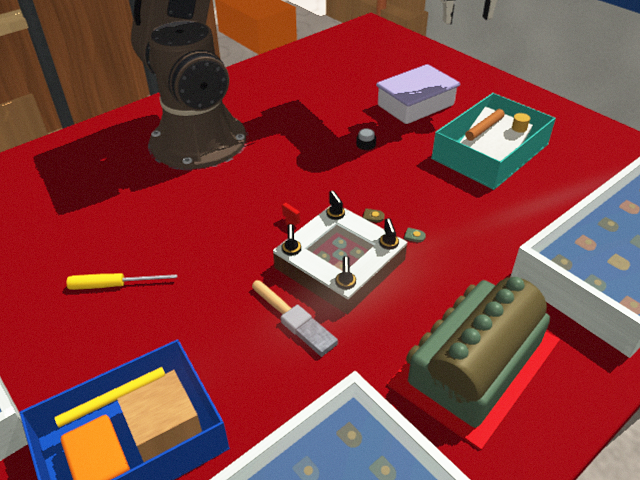

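The top view shows the case centred at about (310, 217), with knobs at about (275,188), (335,180), (286,249) and (347,240). Beside it are the amulets (236,200) and (246,244), the spare knob (309,288) and the brush (378,195). The scene view agrees. I'll estimate the case pose from its white outline.

```bash
cat > h.py <<'E'
from plant import *
import numpy as np, cv2
from scipy.spatial.transform import Rotation as Ro
def cam(name):
    o=get_obs(); s=snapshot(name)
    if name=="wrist":
        T=np.eye(4); T[:3,:3]=Ro.from_euler("xyz",o["orientation"],degrees=True).as_matrix(); T[:3,3]=o["tool_pos"]
        W=T@np.array(s["tool_from_camera"])
    else:
        R=np.array(s["R"]); W=np.eye(4); W[:3,:3]=R.T; W[:3,3]=-R.T@np.array(s["t"])
    s["W"]=W; return s
def ray(s,uv,z):
    uv=np.atleast_2d(uv).astype(float)
    d=np.c_[(uv[:,0]-s["cx"])/s["fx"],(uv[:,1]-s["cy"])/s["fy"],np.ones(len(uv))]@s["W"][:3,:3].T
    c=s["W"][:3,3]; return (c+d*((z-c[2])/d[:,2])[:,None])[:,:2]
def proj(s,P):
    p=np.linalg.inv(s["W"])@np.r_[P,1]; return np.array([s["fx"]*p[0]/p[2]+s["cx"],s["fy"]*p[1]/p[2]+s["cy"]])
E
python3 - <<'E'
from h import *
s=cam("top"); im=s["color"]
m=(im.min(2)>150).astype(np.uint8)*255; m[:160]=0;m[275:]=0;m[:,:255]=0;m[:,365:]=0
m=cv2.morphologyEx(m,cv2.MORPH_OPEN,np.ones((3,3)))
c=max(cv2.findContours(m,0,2)[0],key=cv2.contourArea)
b=cv2.boxPoints(cv2.minAreaRect(cv2.convexHull(c))); print(b)
w=ray(s,b,0.048); print(w, w.mean(0),[np.linalg.norm(w[i]-w[i-1]) for i in range(4)])
e=w[np.argsort(w[:,1])]; 
for i in range(4):
    d=w[i]-w[i-1]; print(np.degrees(np.arctan2(d[1],d[0])))
print(ray(s,[[275,188],[335,180],[286,249],[347,240]],.092))
print(snapshot("wrist")["tool_from_camera"],snapshot("wrist")["fx"])
cv2.imwrite("pics/crop.png",cv2.resize(im[160:280,220:400,::-1],None,fx=4,fy=4,interpolation=2))
E
```

```text
[[260.8457  181.53564]
 [344.23358 167.37543]
 [358.30035 250.21313]
 [274.91248 264.37335]]
[[ 0.61995019  0.08816659]
 [ 0.64962771 -0.09315663]
 [ 0.46848053 -0.12031069]
 [ 0.44028242  0.05892673]] [ 0.54458521 -0.0165935 ] [np.float64(0.18203152953979057), np.float64(0.18373585784189275), np.float64(0.1831710773639764), np.float64(0.18144196460698556)]
9.243508060523466
-80.70470818571175
-171.47480832290915
98.9406440512935
[[ 0.5974625   0.05518956]
 [ 0.61326465 -0.07013308]
 [ 0.46990483  0.03335959]
 [ 0.48709455 -0.09301362]]
[[-3.25488996e-04 -9.59857913e-01 -2.80486508e-01  7.53285370e-02]
 [ 9.99999777e-01 -4.75965127e-04  4.68364665e-04  1.97704163e-05]
 [-5.83065327e-04 -2.80486293e-01  9.59857854e-01 -1.37830937e-01]
 [ 0.00000000e+00  0.00000000e+00  0.00000000e+00  1.00000000e+00]] 413.3419007529905
```

View pics/crop.png

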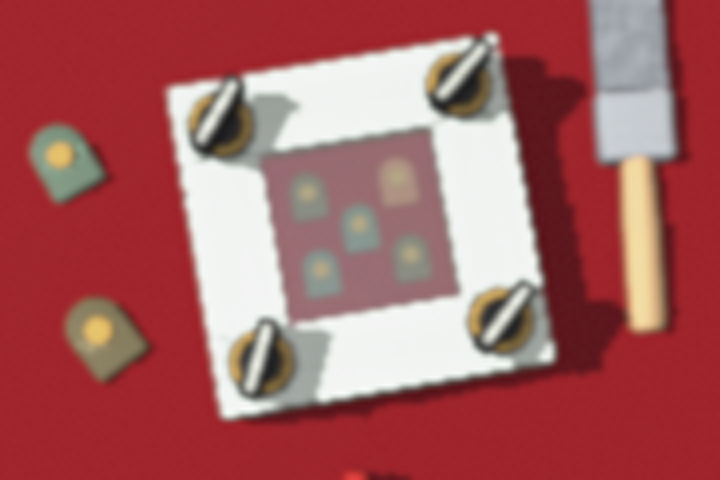

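```bash
for i in 1 ; do python3 -m handwheel '[[0,1,0.9,0,0,0,0],[0,1,0.9,0,0,0,0],[0,1,0.9,0,0,0,0],[0,1,0.9,0,0,0,0],[0,1,0.9,0,0,0,0]]'; done
python3 -m handwheel '[[0,1,0.9,0,0,0,0],[0,1,0.9,0,0,0,0],[0,1,0.9,0,0,0,0],[0,1,0.9,0,0,0,0],[0,1,0.9,0,0,0,0]]'
python3 -m handwheel '[[0,1,0.9,0,0,0,0],[0,1,0.9,0,0,0,0],[0,1,0.9,0,0,0,0],[0,1,0.9,0,0,0,0],[0,1,0.9,0,0,0,0]]'
python3 -m handwheel '[[0,1,0.9,0,0,0,0],[0,1,0.9,0,0,0,0],[0,1,0.9,0,0,0,0],[0,1,0.9,0,0,0,0],[0,0.8,0.9,0,0,0,0]]'
python3 -m handwheel '[[0,0,0,0,0,0,0],[0,0,0,0,0,0,0]]'
python3 - <<'E'
from h import *
print(get_obs()["joint_pos"])
s=cam("wrist"); print(s["W"])
np.save("pics/w1.npy",s,allow_pickle=True)
cv2.imwrite("pics/w1.png",s["color"][:,:,::-1])
E
```

```text
clock: 0.88
tool_pos: [0.3606, 0.4486, 0.2454]
orientation: [-180.0, 0.0, -26.2]
force: [0.3, 0.9, 0.4]
opening: 0.046
gripper_force: 0.0
clock: 1.5
tool_pos: [0.4231, 0.2925, 0.2455]
orientation: [-180.0, 0.0, -26.2]
force: [0.1, 0.3, -0.5]
opening: 0.0439
gripper_force: 0.0
clock: 2.12
tool_pos: [0.4856, 0.1364, 0.2455]
orientation: [-180.0, -0.0, -26.2]
force: [0.3, 0.7, -0.2]
opening: 0.0435
gripper_force: 0.0
clock: 2.75
tool_pos: [0.5438, -0.0176, 0.2453]
orientation: [180.0, 0.0, -26.2]
force: [0.2, 0.3, 1.3]
opening: 0.0439
gripper_force: 0.0
clock: 3.0
tool_pos: [0.5434, -0.0164, 0.2453]
orientation: [-180.0, 0.0, -26.2]
force: [0.7, 0.5, 0.9]
opening: 0.0441
gripper_force: 0.0
[ 1.89284503e+01  8.18793125e+00 -1.59661077e+01 -8.18131466e-03
 -6.58494512e+01  4.48691775e+01]
[[-4.41888466e-01 -8.60959618e-01 -2.51958566e-01  6.10944956e-01]
 [-8.97069840e-01  4.24268154e-01  1.23540424e-01 -4.96806236e-02]
 [ 5.34679439e-04  2.80615519e-01 -9.59820111e-01  3.83121099e-01]
 [ 0.00000000e+00  0.00000000e+00  0.00000000e+00  1.00000000e+00]]
```

View pics/w1.png

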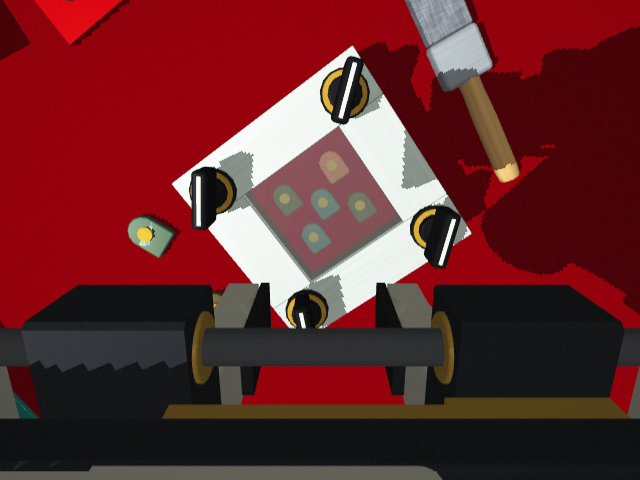

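The wrist view shows three white lines clearly: A at (203,197), B at (347,90) and D at (447,243). The near-left knob C is at (305,312), partly hidden by the gripper.

```bash
cat >> h.py <<'E'
def lines(s,z=.092,amin=40,amax=1500):
    "white lines on black grips: centre, yaw, length on plane z"
    m=(s["color"].min(2)>170).astype(np.uint8); n,l,st,ce=cv2.connectedComponentsWithStats(m); out=[]
    for i in range(1,n):
        if not amin<st[i,4]<amax: continue
        (c,(w,h),a)=cv2.minAreaRect(np.argwhere(l==i)[:,::-1].astype(np.float32))
        if max(w,h)<3*min(w,h): continue
        b=cv2.boxPoints((c,(w,h),a)); e=sorted(range(4),key=lambda k:np.linalg.norm(b[k]-b[0]))
        p=(b[0]+b[e[1]])/2; q=(b[e[2]]+b[e[3]])/2
        P=ray(s,[p,q],z); d=P[0]-P[1]; y=(np.degrees(np.arctan2(d[1],d[0]))+90)%180-90
        out.append((np.round(c),P.mean(0).round(4),round(y,1),round(np.linalg.norm(d)*1e3,1)))
    return out
E
python3 - <<'E'
from h import *
s=np.load("pics/w1.npy",allow_pickle=True).item()
for r in lines(s): print(*r)
# case edge in wrist view, top face z=.048
im=s["color"]; w=(im.min(2)>120).astype(np.uint8)
for n,p in dict(A=(.5985,.0579),B=(.6191,-.0705),C=(.4701,.0373),D=(.4907,-.0911)).items(): print(n,proj(s,np.r_[p,.092]).round(),proj(s,np.r_[p,.056]).round())
h=cv2.cvtColor(im,cv2.COLOR_RGB2HSV); b=cv2.inRange(h,(12,90,80),(30,255,255)); b[270:]=0
n,l,st,ce=cv2.connectedComponentsWithStats(b)
for c in cv2.findContours(b,0,2)[0]:
    if cv2.contourArea(c)>150: print("brass",cv2.minEnclosingCircle(c),ray(s,cv2.minEnclosingCircle(c)[0],.056))
s2=cam("top")
for r in lines(s2,amin=4): print(*r)
E
```

```text
[347.  90.] [ 0.6179 -0.0715] -41.0 35.6
[198. 200.] [0.5974 0.0562] -31.1 35.8
[447. 241.] [ 0.4901 -0.0923] -37.7 35.9
[302. 320.] [0.4804 0.0325] -16.8 12.6
A [195. 201.] [208. 192.]
B [345.  89.] [342.  92.]
C [302. 333.] [304. 312.]
D [445. 242.] [432. 229.]
brass ((144.45237731933594, 234.45237731933594), 7.84562349319458) [[0.59102475 0.12338105]]
brass ((429.5, 228.0), 19.780139923095703) [[ 0.49237005 -0.08927672]]
brass ((217.5, 192.5), 19.506507873535156) [[0.59466799 0.05176621]]
brass ((355.5, 96.0), 19.780139923095703) [[ 0.61225946 -0.07812103]]
brass ((491.0, 128.5), 54.8931770324707) [[ 0.54494832 -0.16133122]]
brass ((336.0, 90.5), 22.321613311767578) [[ 0.62223737 -0.06668626]]
[189. 183.] [0.6098 0.2343] 18.0 121.9
[343. 210.] [ 0.5507 -0.0862] -27.3 45.1
[284. 249.] [0.4699 0.0373] -16.4 34.0
[275. 468.] [0.0337 0.0588] -46.7 6.9
```

```bash
cat >> h.py <<'E'
def plan(x,y,z,yaw):
    o=get_obs(); R=Ro.from_euler("xyz",[180,0,yaw],degrees=True)
    d=R.inv().apply(np.array([x,y,z])-o["tool_pos"])
    print("turn z units",round(((o["orientation"][2]-yaw+180)%360-180)/6,2),"then shift units",(d/.025).round(2))
E
cat > st.py <<'E'
# print state; exit 1 if |moment z| exceeds argument
import sys
from h import *
o=get_obs(); m=o["moment"][2]
print("t%.2f yaw %.2f Mz %.3f F %s p %s op %.1f g %.0f j6 %.0f"%(o["clock"],o["orientation"][2],m,o["force"].round(1),(o["tool_pos"]*1e3).round(1),o["opening"]*1e3,o["gripper_force"],o["joint_pos"][5]))
sys.exit(len(sys.argv)>1 and abs(m)>float(sys.argv[1]))
E
python3 -c "
from h import *
plan(.5974,.0562,.13,-31.1)"; python3 st.py
```

```text
turn z units 0.83 then shift units [ 0.36 -3.58  4.62]
t3.10 yaw -26.14 Mz 0.031 F [0.2 0.6 0.3] p [543.3 -15.8 245.4] op 43.9 g 0 j6 45
```

```bash
python3 -m handwheel '[[0,0,0,0,0,0,0.82],[0,0.09,-0.9,1,0,0,0],[0,0.09,-0.9,1,0,0,0],[0,0.09,-0.9,1,0,0,0],[0,0.09,-0.9,1,0,0,0]]' >/dev/null
python3 -m handwheel '[[0,0,0,0.62,0,0,0],[0,0,0,0,0,0,0]]' >/dev/null
python3 st.py;python3 -c "
from h import *
plan(.5974,.0562,.082,-31.1)
cv2.imwrite('pics/w2.png',cam('wrist')['color'][240:,:,::-1])"
```

```text
t3.98 yaw -31.05 Mz 0.003 F [-0.6  0.3  0.5] p [596.5  56.1 128.7] op 43.6 g 0 j6 35
turn z units 0.01 then shift units [ 0.03 -0.02  1.87]
```

View pics/w2.png

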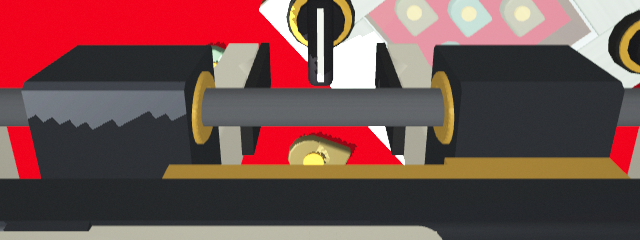

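The white line sits at x≈320, vertical and centred between the fingers, so the alignment is good. Next I descend and grip.

```bash
python3 -m handwheel '[[0,0,0,0.95,0,0,0],[0,0.02,0,0.92,0,0,0],[0,0,0,0,0,0,0]]' >/dev/null; python3 st.py
python3 -m handwheel '[[-1,0,0,0,0,0,0],[-1,0,0,0,0,0,0],[-1,0,0,0,0,0,0]]' >/dev/null; python3 st.py
python3 -m handwheel '[[-1,0,0,0,0,0,0],[-1,0,0,0,0,0,0]]' >/dev/null; python3 st.py
```

```text
t4.40 yaw -31.12 Mz -0.020 F [ 0.7 -0.2 -0.3] p [597.3  55.1  83. ] op 43.7 g 0 j6 35
t4.78 yaw -31.09 Mz -0.006 F [-0.3  0.6  0.2] p [598.5  55.8  84. ] op 19.4 g 0 j6 35
t5.03 yaw -31.08 Mz -0.031 F [-0.2  1.7  4. ] p [598.5  56.   83.6] op 11.8 g 30 j6 35
```

```bash
H="python3 -m handwheel"; (
python3 -m handwheel '[[-1,0,0,0,0,0,0.75],[-1,0,0,0,0,0,0.75]]' >/dev/null; python3 st.py .15 &&
python3 -m handwheel '[[-1,0,0,0,0,0,0.6]]' >/dev/null && python3 st.py .15 &&
python3 -m handwheel '[[-1,0,0,0,0,0,0.6]]' >/dev/null && python3 st.py .15 &&
python3 -m handwheel '[[-1,0,0,0,0,0,0.6]]' >/dev/null && python3 st.py .15 &&
python3 -m handwheel '[[-1,0,0,0,0,0,0.6]]' >/dev/null && python3 st.py .15 &&
python3 -m handwheel '[[-1,0,0,0,0,0,0.6]]' >/dev/null && python3 st.py .15 &&
python3 -m handwheel '[[-1,0,0,0,0,0,0.6]]' >/dev/null && python3 st.py .15 &&
python3 -m handwheel '[[-1,0,0,0,0,0,0.6]]' >/dev/null && python3 st.py .15 &&
python3 -m handwheel '[[-1,0,0,0,0,0,0.6]]' >/dev/null && python3 st.py .15 &&
python3 -m handwheel '[[-1,0,0,0,0,0,0.6]]' >/dev/null && python3 st.py .15 )
python3 -m handwheel '[[-1,0,0,0,0,0,0]]' >/dev/null; python3 st.py
```

```text
t5.28 yaw -40.22 Mz 0.022 F [-0.5  1.3  4.2] p [598.4  55.9  83.6] op 11.6 g 30 j6 26
t5.40 yaw -40.04 Mz 0.061 F [-0.2  0.6  3.5] p [598.4  55.9  83.6] op 11.3 g 30 j6 26False
```

```bash
sed -i 's/sys.exit(.*/sys.exit(1 if len(sys.argv)>1 and abs(m)>float(sys.argv[1]) else 0)/' st.py; (
python3 -m handwheel '[[-1,0,0,0,0,0,0.6]]' >/dev/null && python3 st.py .15 &&
python3 -m handwheel '[[-1,0,0,0,0,0,0.6]]' >/dev/null && python3 st.py .15 &&
python3 -m handwheel '[[-1,0,0,0,0,0,0.6]]' >/dev/null && python3 st.py .15 &&
python3 -m handwheel '[[-1,0,0,0,0,0,0.6]]' >/dev/null && python3 st.py .15 &&
python3 -m handwheel '[[-1,0,0,0,0,0,0.6]]' >/dev/null && python3 st.py .15 &&
python3 -m handwheel '[[-1,0,0,0,0,0,0.6]]' >/dev/null && python3 st.py .15 &&
python3 -m handwheel '[[-1,0,0,0,0,0,0.6]]' >/dev/null && python3 st.py .15 &&
python3 -m handwheel '[[-1,0,0,0,0,0,0.6]]' >/dev/null && python3 st.py .15 &&
python3 -m handwheel '[[-1,0,0,0,0,0,0.6]]' >/dev/null && python3 st.py .15 &&
python3 -m handwheel '[[-1,0,0,0,0,0,0.6]]' >/dev/null && python3 st.py .15 )
python3 -m handwheel '[[-1,0,0,0,0,0,0]]' >/dev/null; python3 st.py
```

```text
t5.53 yaw -43.62 Mz 0.031 F [-1.5  1.4  5.5] p [598.4  55.9  83.6] op 12.0 g 30 j6 22
t5.65 yaw -47.27 Mz 0.054 F [-0.6  1.6  6. ] p [598.3  55.8  83.6] op 11.9 g 30 j6 19
t5.78 yaw -50.87 Mz -0.015 F [-2.1  0.8  5.7] p [598.3  55.8  83.6] op 12.0 g 30 j6 15
t5.90 yaw -54.47 Mz 0.014 F [-1.2  1.2  5.4] p [598.2  55.8  83.6] op 11.7 g 30 j6 12
t6.03 yaw -58.07 Mz 0.013 F [-0.8  1.4  6. ] p [598.2  55.7  83.6] op 12.2 g 30 j6 8
t6.15 yaw -61.67 Mz 0.044 F [-1.   0.7  5.7] p [598.2  55.7  83.6] op 11.9 g 30 j6 4
t6.28 yaw -65.27 Mz 0.091 F [-1.6  0.3  6.5] p [598.1  55.7  83.6] op 12.2 g 30 j6 1
t6.40 yaw -68.86 Mz 0.238 F [-2.3  0.7  7. ] p [598.1  55.6  83.6] op 11.9 g 30 j6 -3
t6.53 yaw -68.79 Mz 0.224 F [-1.8  0.4  5.7] p [598.   55.6  83.5] op 11.9 g 30 j6 -3
```

```bash

python3 -m handwheel '[[-1,0,0,0,0,0,0.85],[-1,0,0,0,0,0,0.85]]' >/dev/null; python3 st.py
python3 -m handwheel '[[-1,0,0,0,0,0,0.85],[-1,0,0,0,0,0,0.85]]' >/dev/null; python3 st.py
python3 -m handwheel '[[-1,0,0,0,0,0,0]]' >/dev/null; python3 st.py
python3 -m handwheel '[[0,0,0,0,0,0,0],[0,0,0,0,0,0,0]]' >/dev/null; python3 st.py
python3 -m handwheel '[[0,0,0,-0.95,0,0,0],[0,0,0,-0.95,0,0,0],[0,0,0,0,0,0,0]]' >/dev/null; python3 st.py
python3 - <<'E'
from h import *
s=cam("wrist")
for r in lines(s): print(*r)
plan(.4901,-.0923,.13,-37.7)
np.save("pics/w3.npy",s,allow_pickle=True)
cv2.imwrite("pics/w3.png",s["color"][:,:,::-1])
E
```

```text
t6.78 yaw -79.09 Mz 0.300 F [-3.   1.5  6.2] p [597.9  55.6  83.6] op 11.5 g 30 j6 -13
t7.03 yaw -89.29 Mz 0.344 F [-3.1  0.5  6.9] p [597.7  55.6  83.6] op 11.7 g 30 j6 -23
t7.15 yaw -89.20 Mz 0.321 F [-3.4  0.5  7.6] p [597.7  55.6  83.5] op 11.7 g 30 j6 -23
t7.40 yaw -89.24 Mz -0.060 F [-0.5 -0.1 -0.4] p [597.9  55.6  82.8] op 26.4 g 0 j6 -23
t7.78 yaw -89.24 Mz -0.019 F [ 0.  -0.5 -0.4] p [599.2  56.  132.3] op 43.6 g 0 j6 -23
[326. 284.] [0.5972 0.0563] -82.5 36.0
turn z units -8.6 then shift units [0.2  7.34 0.04]
```

View pics/w3.png

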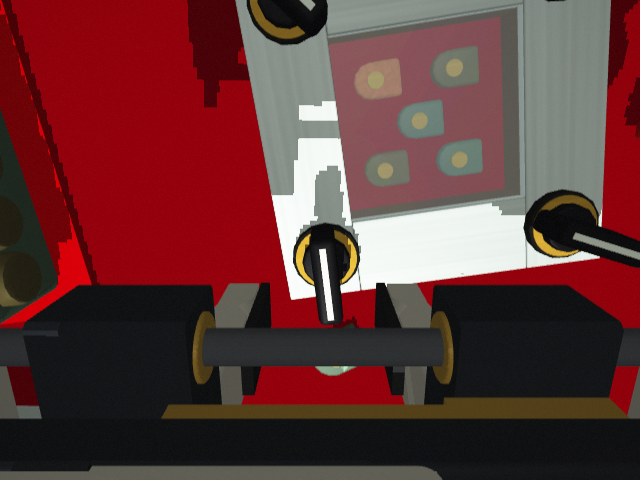

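The freed knob A shows at (326,284) with yaw −82.5°, so it sprung back by about the wound cushion, as expected. Its axis position is confirmed. Next is D.

```bash

python3 -m handwheel '[[0,0,0,0,0,0,-0.95],[0,0,0,0,0,0,-0.95],[0,0,0,0,0,0,-0.95],[0,0,0,0,0,0,-0.95],[0,0,0,0,0,0,-0.95]]' >/dev/null
python3 -m handwheel '[[0,0,0,0,0,0,-0.95],[0,0,0,0,0,0,-0.95],[0,0,0,0,0,0,-0.95],[0,0,0,0,0,0,-0.98],[0,0.2,0.93,0,0,0,0]]' >/dev/null
python3 -m handwheel '[[0,0,0.93,0,0,0,0],[0,0,0.93,0,0,0,0],[0,0,0.93,0,0,0,0],[0,0,0.93,0,0,0,0],[0,0,0.93,0,0,0,0]]' >/dev/null
python3 -m handwheel '[[0,0,0.93,0,0,0,0],[0,0,0.83,0,0,0,0],[0,0,0,0,0,0,0]]' >/dev/null; python3 st.py
python3 - <<'E'
from h import *
s=cam("wrist")
for r in lines(s): print(*r)
plan(.4901,-.0923,.082,-37.7)
E
```

```text
t10.07 yaw -37.90 Mz 0.022 F [ 0.6 -0.2 -0.2] p [488.5 -93.5 130.7] op 44.4 g 0 j6 40
[82. 79.] [ 0.6175 -0.072 ] -41.0 36.0
[343. 282.] [ 0.4841 -0.1021] -81.8 18.1
[318. 308.] [ 0.4807 -0.0853] -38.1 11.8
turn z units -0.03 then shift units [ 0.01 -0.04  1.95]
```

```bash
(
python3 -m handwheel '[[0,0,0,0.95,0,0,0],[0,0,0,0.95,0,0,0],[-1,0,0,0,0,0,0],[-1,0,0,0,0,0,0],[-1,0,0,0,0,0,0]]' >/dev/null; python3 -m handwheel '[[-1,0,0,0,0,0,0],[-1,0,0,0,0,0,0],[-1,0,0,0,0,0,0]]' >/dev/null; python3 st.py .15 &&
python3 -m handwheel '[[-1,0,0,0,0,0,0.75],[-1,0,0,0,0,0,0.75]]' >/dev/null && python3 st.py .15 &&
python3 -m handwheel '[[-1,0,0,0,0,0,0.6]]' >/dev/null && python3 st.py .15 &&
python3 -m handwheel '[[-1,0,0,0,0,0,0.6]]' >/dev/null && python3 st.py .15 &&
python3 -m handwheel '[[-1,0,0,0,0,0,0.6]]' >/dev/null && python3 st.py .15 &&
python3 -m handwheel '[[-1,0,0,0,0,0,0.6]]' >/dev/null && python3 st.py .15 &&
python3 -m handwheel '[[-1,0,0,0,0,0,0.6]]' >/dev/null && python3 st.py .15 &&
python3 -m handwheel '[[-1,0,0,0,0,0,0.6]]' >/dev/null && python3 st.py .15 &&
python3 -m handwheel '[[-1,0,0,0,0,0,0.6]]' >/dev/null && python3 st.py .15 &&
python3 -m handwheel '[[-1,0,0,0,0,0,0.6]]' >/dev/null && python3 st.py .15 &&
python3 -m handwheel '[[-1,0,0,0,0,0,0.6]]' >/dev/null && python3 st.py .15 &&
python3 -m handwheel '[[-1,0,0,0,0,0,0.6]]' >/dev/null && python3 st.py .15 )
python3 -m handwheel '[[-1,0,0,0,0,0,0]]' >/dev/null; python3 st.py
```

```text
t11.12 yaw -37.80 Mz 0.005 F [-0.9  0.1  6.1] p [490.  -92.4  83.8] op 11.8 g 30 j6 40
t11.38 yaw -46.94 Mz 0.055 F [-0.8 -0.7  6.9] p [490.  -92.4  83.8] op 12.0 g 30 j6 31
t11.50 yaw -50.52 Mz 0.005 F [-0.9 -0.3  6.6] p [490.  -92.4  83.8] op 11.9 g 30 j6 27
t11.62 yaw -54.11 Mz 0.017 F [-0.9 -0.5  5.3] p [490.  -92.3  83.8] op 11.6 g 30 j6 24
t11.75 yaw -57.71 Mz 0.015 F [-1.4  0.1  6.9] p [490.  -92.3  83.8] op 11.9 g 30 j6 20
t11.88 yaw -61.31 Mz 0.116 F [-1.  -0.5  6.4] p [490.  -92.3  83.8] op 11.6 g 30 j6 17
t12.00 yaw -64.90 Mz 0.260 F [-0.3 -1.3  6. ] p [490.  -92.4  83.8] op 11.8 g 30 j6 13
t12.12 yaw -64.82 Mz 0.286 F [-1.5 -0.   5.9] p [490.  -92.3  83.8] op 11.8 g 30 j6 13
```

```bash

python3 -m handwheel '[[-1,0,0,0,0,0,0.81],[-1,0,0,0,0,0,0.81],[-1,0,0,0,0,0,0.81],[-1,0,0,0,0,0,0.81]]' >/dev/null; python3 st.py
python3 -m handwheel '[[-1,0,0,0,0,0,0]]' >/dev/null; python3 st.py
python3 -m handwheel '[[0,0,0,0,0,0,0],[0,0,0,0,0,0,0],[0,0,0,-0.95,0,0,0],[0,0,0,-0.95,0,0,0],[0,0,0,0,0,0,0]]' >/dev/null; python3 st.py
python3 - <<'E'
from h import *
s=cam("wrist")
for r in lines(s): print(*r)
plan(.6179,-.0715,.13,-41)
E
```

```text
t12.62 yaw -84.36 Mz 0.317 F [-0.8 -0.3  5.6] p [490.1 -92.3  83.8] op 11.6 g 30 j6 -6
t12.75 yaw -84.27 Mz 0.238 F [-0.8  0.3  5.7] p [490.1 -92.3  83.8] op 12.1 g 30 j6 -6
t13.38 yaw -84.24 Mz 0.007 F [-0.2  0.1 -0.6] p [490.6 -92.1 132.1] op 43.3 g 0 j6 -6
[324. 283.] [ 0.4897 -0.0928] -78.0 35.9
[ 36. 287.] [ 0.6231 -0.0774] -40.8 20.0
turn z units -7.21 then shift units [ 3.32 -3.99  0.04]
```

```bash

python3 -m handwheel '[[0,0,0,0,0,0,-0.9],[0,0,0,0,0,0,-0.9],[0,0,0,0,0,0,-0.9],[0,0,0,0,0,0,-0.9],[0,0,0,0,0,0,-0.9]]' >/dev/null
python3 -m handwheel '[[0,0,0,0,0,0,-0.9],[0,0,0,0,0,0,-0.9],[0,0,0,0,0,0,-0.9],[0,0.82,-1,0,0,0,0],[0,0.83,-1,0,0,0,0]]' >/dev/null
python3 -m handwheel '[[0,0.83,-1,0,0,0,0],[0,0.83,-1,0,0,0,0],[0,0,0,0,0,0,0],[0,0,0,0,0,0,0]]' >/dev/null; python3 st.py
python3 - <<'E'
from h import *
s=cam("wrist")
for r in lines(s): print(*r)
plan(.6179,-.0715,.083,-41)
E
```

```text
t15.18 yaw -41.08 Mz 0.015 F [-0.3 -0.2  0.2] p [616.5 -71.3 129.2] op 44.0 g 0 j6 38
[320. 282.] [ 0.6182 -0.0717] -41.2 35.9
turn z units -0.01 then shift units [ 0.05 -0.04  1.87]
```

```bash
(
python3 -m handwheel '[[0,0.04,0,0.93,0,0,0],[0,0,0,0.93,0,0,0],[-1,0,0,0,0,0,0],[-1,0,0,0,0,0,0],[-1,0,0,0,0,0,0]]' >/dev/null; python3 -m handwheel '[[-1,0,0,0,0,0,0],[-1,0,0,0,0,0,0],[-1,0,0,0,0,0,0]]' >/dev/null; python3 st.py .15 &&
python3 -m handwheel '[[-1,0,0,0,0,0,0.75],[-1,0,0,0,0,0,0.75]]' >/dev/null && python3 st.py .15 &&
python3 -m handwheel '[[-1,0,0,0,0,0,0.6]]' >/dev/null && python3 st.py .15 &&
python3 -m handwheel '[[-1,0,0,0,0,0,0.6]]' >/dev/null && python3 st.py .15 &&
python3 -m handwheel '[[-1,0,0,0,0,0,0.6]]' >/dev/null && python3 st.py .15 &&
python3 -m handwheel '[[-1,0,0,0,0,0,0.6]]' >/dev/null && python3 st.py .15 &&
python3 -m handwheel '[[-1,0,0,0,0,0,0.6]]' >/dev/null && python3 st.py .15 &&
python3 -m handwheel '[[-1,0,0,0,0,0,0.6]]' >/dev/null && python3 st.py .15 &&
python3 -m handwheel '[[-1,0,0,0,0,0,0.6]]' >/dev/null && python3 st.py .15 &&
python3 -m handwheel '[[-1,0,0,0,0,0,0.6]]' >/dev/null && python3 st.py .15 &&
python3 -m handwheel '[[-1,0,0,0,0,0,0.6]]' >/dev/null && python3 st.py .15 &&
python3 -m handwheel '[[-1,0,0,0,0,0,0.6]]' >/dev/null && python3 st.py .15 )
python3 -m handwheel '[[-1,0,0,0,0,0,0]]' >/dev/null; python3 st.py
```

```text
t16.23 yaw -41.04 Mz 0.041 F [-0.9  0.1  5.9] p [618.8 -72.   85. ] op 11.7 g 30 j6 38
t16.48 yaw -50.18 Mz 0.019 F [-1.8 -0.9  6.3] p [618.7 -72.   85. ] op 11.6 g 30 j6 28
t16.60 yaw -53.77 Mz 0.011 F [-2.6  0.2  5.5] p [618.7 -72.   85. ] op 12.0 g 30 j6 25
t16.73 yaw -57.35 Mz 0.058 F [-1.1 -0.4  6.5] p [618.7 -72.   85. ] op 12.0 g 30 j6 21
t16.85 yaw -60.95 Mz 0.066 F [-1.2 -0.2  6.8] p [618.7 -72.   85. ] op 11.9 g 30 j6 18
t16.98 yaw -64.55 Mz 0.050 F [-1.9  1.1  6.7] p [618.7 -72.   85. ] op 12.2 g 30 j6 14
t17.10 yaw -68.15 Mz -0.004 F [-1.7 -0.4  5.7] p [618.6 -72.   85. ] op 11.8 g 30 j6 11
t17.23 yaw -71.74 Mz 0.171 F [-2.  -0.4  6.8] p [618.6 -72.   85. ] op 11.7 g 30 j6 7
t17.35 yaw -71.66 Mz 0.253 F [-2.6  0.5  5.4] p [618.6 -72.   85. ] op 11.9 g 30 j6 7
```

```bash

python3 -m handwheel '[[-1,0,0,0,0,0,0.88],[-1,0,0,0,0,0,0.88],[-1,0,0,0,0,0,0.88],[-1,0,0,0,0,0,0.88]]' >/dev/null; python3 st.py
python3 -m handwheel '[[-1,0,0,0,0,0,0]]' >/dev/null; python3 st.py
python3 -m handwheel '[[0,0,0,0,0,0,0],[0,0,0,0,0,0,0],[0,0,0,-0.95,0,0,0],[0,0,0,-0.95,0,0,0],[0,0,0,0,0,0,0]]' >/dev/null; python3 st.py
python3 - <<'E'
from h import *
s=cam("wrist")
for r in lines(s): print(*r)
plan(.4696,.0354,.13,-16.8)
E
```

```text
t17.85 yaw -92.90 Mz 0.318 F [-3.  -0.5  6.6] p [618.5 -72.1  85. ] op 11.9 g 30 j6 -14
t17.98 yaw -92.80 Mz 0.312 F [-2.9 -0.2  7. ] p [618.5 -72.1  85. ] op 11.6 g 30 j6 -14
t18.60 yaw -92.76 Mz -0.004 F [ 1.1 -0.2  0.2] p [619.6 -71.7 133.4] op 43.5 g 0 j6 -14
[342. 103.] [ 0.6073 -0.1516] -0.2 20.3
[608. 227.] [ 0.4903 -0.0926] -77.7 36.3
[326. 282.] [ 0.6179 -0.0719] -86.0 36.0
turn z units -12.66 then shift units [-6.95 -2.38  0.09]
```

```bash

python3 -m handwheel '[[0,0,0,0,0,0,-0.97],[0,0,0,0,0,0,-0.97],[0,0,0,0,0,0,-0.97],[0,0,0,0,0,0,-0.97],[0,0,0,0,0,0,-0.97]]' >/dev/null
python3 -m handwheel '[[0,0,0,0,0,0,-0.97],[0,0,0,0,0,0,-0.97],[0,0,0,0,0,0,-0.97],[0,0,0,0,0,0,-0.97],[0,0,0,0,0,0,-0.97]]' >/dev/null
python3 -m handwheel '[[0,0,0,0,0,0,-0.98],[0,0,0,0,0,0,-0.98],[0,0,0,0,0,0,-0.98],[0,-0.99,-0.34,0,0,0,0],[0,-0.99,-0.34,0,0,0,0]]' >/dev/null
python3 -m handwheel '[[0,-0.99,-0.34,0,0,0,0],[0,-0.99,-0.34,0,0,0,0],[0,-0.99,-0.34,0,0,0,0],[0,-0.99,-0.34,0,0,0,0],[0,-0.99,-0.34,0,0,0,0]]' >/dev/null
python3 -m handwheel '[[0,0,0,0.1,0,0,0],[0,0,0,0,0,0,0]]' >/dev/null; python3 st.py
python3 - <<'E'
from h import *
s=cam("wrist")
for r in lines(s): print(*r)
plan(.4696,.0354,.083,-16.8)
E
```

```text
t21.40 yaw -16.91 Mz 0.028 F [ 0.8  0.7 -0.1] p [469.9  35.4 128.6] op 43.8 g 0 j6 45
[159.  11.] [0.5961 0.0618] -82.7 25.1
[288.  17.] [0.5799 0.0159] -80.9 36.7
turn z units -0.02 then shift units [-0.02  0.    1.83]
```

```bash
python3 -c "
from h import *
s=cam('wrist'); print(proj(s,[.4696,.0354,.092]))
cv2.imwrite('pics/w4.png',s['color'][220:360,200:460,::-1])"
```

```text
[322.56401458 288.14634219]
```

View pics/w4.png

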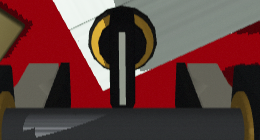

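The line is shaded, but it is vertical and centred at crop (123,67), which is full-frame (323,287) against the predicted (322.6,288). The alignment is good.

```bash
(
python3 -m handwheel '[[0,0,0,0.93,0,0,0],[0,0,0,0.92,0,0,0],[-1,0,0,0,0,0,0],[-1,0,0,0,0,0,0],[-1,0,0,0,0,0,0]]' >/dev/null; python3 -m handwheel '[[-1,0,0,0,0,0,0],[-1,0,0,0,0,0,0],[-1,0,0,0,0,0,0]]' >/dev/null; python3 st.py .15 &&
python3 -m handwheel '[[-1,0,0,0,0,0,0.75],[-1,0,0,0,0,0,0.75]]' >/dev/null && python3 st.py .15 &&
python3 -m handwheel '[[-1,0,0,0,0,0,0.6]]' >/dev/null && python3 st.py .15 &&
python3 -m handwheel '[[-1,0,0,0,0,0,0.6]]' >/dev/null && python3 st.py .15 &&
python3 -m handwheel '[[-1,0,0,0,0,0,0.6]]' >/dev/null && python3 st.py .15 &&
python3 -m handwheel '[[-1,0,0,0,0,0,0.6]]' >/dev/null && python3 st.py .15 &&
python3 -m handwheel '[[-1,0,0,0,0,0,0.6]]' >/dev/null && python3 st.py .15 &&
python3 -m handwheel '[[-1,0,0,0,0,0,0.6]]' >/dev/null && python3 st.py .15 &&
python3 -m handwheel '[[-1,0,0,0,0,0,0.6]]' >/dev/null && python3 st.py .15 &&
python3 -m handwheel '[[-1,0,0,0,0,0,0.6]]' >/dev/null && python3 st.py .15 &&
python3 -m handwheel '[[-1,0,0,0,0,0,0.6]]' >/dev/null && python3 st.py .15 &&
python3 -m handwheel '[[-1,0,0,0,0,0,0.6]]' >/dev/null && python3 st.py .15 )
python3 -m handwheel '[[-1,0,0,0,0,0,0]]' >/dev/null; python3 st.py
```

```text
t22.50 yaw -16.91 Mz 0.013 F [-0.3 -1.8  6.6] p [470.4  35.6  83.5] op 11.5 g 30 j6 45
t22.75 yaw -26.05 Mz 0.005 F [-0.3 -2.6  6.3] p [470.4  35.4  83.5] op 11.6 g 30 j6 36
t22.88 yaw -29.63 Mz -0.016 F [-1.1 -2.2  6.7] p [470.3  35.4  83.4] op 11.7 g 30 j6 32
t23.00 yaw -33.23 Mz -0.021 F [-0.  -3.8  6.7] p [470.3  35.3  83.5] op 11.6 g 30 j6 28
t23.12 yaw -36.82 Mz 0.010 F [-1.2 -2.9  7.3] p [470.2  35.3  83.5] op 12.1 g 30 j6 25
t23.25 yaw -40.42 Mz 0.024 F [-0.5 -2.5  7.8] p [470.2  35.2  83.4] op 11.7 g 30 j6 21
t23.38 yaw -44.02 Mz 0.043 F [-0.8 -2.5  7.7] p [470.2  35.2  83.5] op 12.0 g 30 j6 18
t23.50 yaw -47.61 Mz 0.169 F [-1.5 -3.1  7.2] p [470.1  35.2  83.4] op 11.6 g 30 j6 14
t23.62 yaw -47.54 Mz 0.138 F [-0.7 -3.3  6.9] p [470.1  35.1  83.5] op 11.9 g 30 j6 14
```

```bash

python3 -m handwheel '[[-1,0,0,0,0,0,0.92],[-1,0,0,0,0,0,0.92],[-1,0,0,0,0,0,0.92],[-1,0,0,0,0,0,0.92]]' >/dev/null; python3 st.py
python3 -m handwheel '[[-1,0,0,0,0,0,0]]' >/dev/null; python3 st.py
python3 -m handwheel '[[0,0,0,0,0,0,0],[0,0,0,0,0,0,0],[0,0,0,-0.95,0,0,0],[0,0,0,-0.95,0,0,0],[0,0,0,0,0,0,0]]' >/dev/null; python3 st.py
python3 - <<'E'
from h import *
s=cam("wrist")
for r in lines(s): print(*r)
plan(.5974,.0562,.13,-82.5)
E
```

```text
t24.12 yaw -69.74 Mz 0.329 F [-2.2 -4.4  9.2] p [469.8  34.9  83.4] op 11.7 g 30 j6 -8
t24.25 yaw -69.64 Mz 0.360 F [-2.  -3.9  8.6] p [469.8  34.9  83.4] op 11.7 g 30 j6 -8
t24.88 yaw -69.60 Mz 0.023 F [ 0.7  0.2 -0.5] p [471.1  36.1 131.8] op 43.4 g 0 j6 -8
[200.   5.] [ 0.5558 -0.0564] 20.4 18.9
[330. 185.] [ 0.4842 -0.0087] 88.9 5.9
[ 44. 232.] [0.5966 0.056 ] -82.7 35.8
[327. 286.] [0.4687 0.0363] -62.8 34.5
turn z units 2.15 then shift units [-0.14 -5.15  0.03]
```

```bash

python3 -m handwheel '[[0,0,0,0,0,0,0.72],[0,0,0,0,0,0,0.72],[0,0,0,0,0,0,0.71],[0,-0.03,-0.86,0,0,0,0],[0,-0.03,-0.86,0,0,0,0]]' >/dev/null
python3 -m handwheel '[[0,-0.03,-0.86,0,0,0,0],[0,-0.03,-0.86,0,0,0,0],[0,-0.02,-0.86,0,0,0,0],[0,0,-0.86,0,0,0,0],[0,0,0,0,0,0,0]]' >/dev/null
python3 -m handwheel '[[0,0,0,0,0,0,0]]' >/dev/null; python3 st.py
python3 - <<'E'
from h import *
s=cam("wrist")
for r in lines(s): print(*r)
plan(.5974,.0562,.083,-82.5)
E
```

```text
t26.30 yaw -82.53 Mz -0.027 F [-0.9 -0.6 -0.3] p [596.5  55.5 129.2] op 44.0 g 0 j6 -16
[320. 288.] [0.5971 0.0564] -82.7 35.7
turn z units -0.0 then shift units [-0.02 -0.04  1.86]
```

```bash
(
python3 -m handwheel '[[0,0,0,0.93,0,0,0],[0,0,0,0.93,0,0,0],[-1,0,0,0,0,0,0],[-1,0,0,0,0,0,0],[-1,0,0,0,0,0,0]]' >/dev/null; python3 -m handwheel '[[-1,0,0,0,0,0,0],[-1,0,0,0,0,0,0],[-1,0,0,0,0,0,0]]' >/dev/null; python3 st.py .15 &&
python3 -m handwheel '[[-1,0,0,0,0,0,0.5]]' >/dev/null && python3 st.py &&
python3 -m handwheel '[[-1,0,0,0,0,0,0.6]]' >/dev/null && python3 st.py &&
python3 -m handwheel '[[-1,0,0,0,0,0,0.85],[-1,0,0,0,0,0,0.85]]' >/dev/null && python3 st.py )
python3 -m handwheel '[[-1,0,0,0,0,0,0]]' >/dev/null; python3 st.py
```

```text
t27.35 yaw -82.50 Mz -0.008 F [-2.5  0.9  6.6] p [597.8  55.9  84.7] op 11.6 g 30 j6 -16
t27.48 yaw -85.54 Mz 0.164 F [-2.5  0.8  6.6] p [597.7  55.9  84.7] op 11.6 g 30 j6 -20
t27.60 yaw -89.18 Mz 0.268 F [-3.2  0.5  7. ] p [597.7  55.9  84.7] op 12.1 g 30 j6 -23
t27.85 yaw -99.42 Mz 0.367 F [-2.7  0.7  6.7] p [597.6  55.9  84.7] op 12.1 g 30 j6 -33
t27.98 yaw -99.33 Mz 0.352 F [-2.2  0.8  6.3] p [597.6  55.9  84.7] op 11.8 g 30 j6 -33
```

```bash

python3 -m handwheel '[[-1,0,0,0,0,0,0.83],[-1,0,0,0,0,0,0.83],[-1,0,0,0,0,0,0.83]]' >/dev/null; python3 st.py
python3 -m handwheel '[[-1,0,0,0,0,0,0]]' >/dev/null; python3 st.py
python3 -m handwheel '[[0,0,0,0,0,0,0],[0,0,0,0,0,0,0],[0,0,0,-0.95,0,0,0],[0,0,0,-0.95,0,0,0],[0,0,0,0,0,0,0]]' >/dev/null; python3 st.py
python3 - <<'E'
from h import *
s=cam("wrist")
for r in lines(s): print(*r)
plan(.4901,-.0923,.13,-78)
E
```

```text
t28.35 yaw -114.36 Mz 0.451 F [-3.8  2.   7.9] p [597.4  55.9  84.7] op 11.7 g 30 j6 -48
t28.48 yaw -114.27 Mz 0.435 F [-3.9  2.   7. ] p [597.4  55.9  84.7] op 11.9 g 30 j6 -48
t29.10 yaw -114.24 Mz 0.035 F [-0.3 -0.1 -0.7] p [598.7  56.1 133.2] op 43.5 g 0 j6 -48
[219. 174.] [ 0.6183 -0.0089] -83.4 8.0
[325. 282.] [0.5969 0.0563] 74.6 35.8
turn z units -6.04 then shift units [4.9  5.45 0.08]
```

```bash

python3 -m handwheel '[[0,0,0,0,0,0,-0.86],[0,0,0,0,0,0,-0.86],[0,0,0,0,0,0,-0.86],[0,0,0,0,0,0,-0.86],[0,0,0,0,0,0,-0.86]]' >/dev/null
python3 -m handwheel '[[0,0,0,0,0,0,-0.87],[0,0,0,0,0,0,-0.87],[0,0.82,0.91,0,0,0,0],[0,0.82,0.91,0,0,0,0],[0,0.82,0.91,0,0,0,0]]' >/dev/null
python3 -m handwheel '[[0,0.81,0.91,0,0,0,0],[0,0.81,0.91,0,0,0,0],[0,0.81,0.9,0.1,0,0,0],[0,0,0,0,0,0,0],[0,0,0,0,0,0,0]]' >/dev/null
python3 st.py
python3 - <<'E'
from h import *
s=cam("wrist")
for r in lines(s): print(*r)
plan(.4901,-.0923,.083,-78)
E
```

```text
t31.02 yaw -78.05 Mz 0.034 F [ 0.3 -0.9  0.6] p [489.6 -92.4 128.8] op 43.6 g 0 j6 -0
[ 36. 273.] [ 0.6171 -0.0725] -86.3 35.7
[322. 286.] [ 0.4896 -0.0929] -78.1 36.0
turn z units -0.0 then shift units [ 0.01 -0.01  1.83]
```

```bash
(
python3 -m handwheel '[[0,0,0,0.92,0,0,0],[0,0,0,0.92,0,0,0],[-1,0,0,0,0,0,0],[-1,0,0,0,0,0,0],[-1,0,0,0,0,0,0]]' >/dev/null; python3 -m handwheel '[[-1,0,0,0,0,0,0],[-1,0,0,0,0,0,0],[-1,0,0,0,0,0,0]]' >/dev/null; python3 st.py .15 &&
python3 -m handwheel '[[-1,0,0,0,0,0,0.5],[-1,0,0,0,0,0,0.6]]' >/dev/null && python3 st.py .35 &&
python3 -m handwheel '[[-1,0,0,0,0,0,0.85],[-1,0,0,0,0,0,0.85]]' >/dev/null && python3 st.py .43 &&
python3 -m handwheel '[[-1,0,0,0,0,0,0.81],[-1,0,0,0,0,0,0.81],[-1,0,0,0,0,0,0.81]]' >/dev/null && python3 st.py )
python3 -m handwheel '[[-1,0,0,0,0,0,0]]' >/dev/null; python3 st.py
```

```text
t32.08 yaw -78.00 Mz 0.053 F [-1.2 -0.   5.9] p [490.  -92.   83.5] op 12.0 g 30 j6 -0
t32.33 yaw -84.68 Mz 0.276 F [-1.3  1.1  4.9] p [490.1 -92.   83.5] op 11.6 g 30 j6 -7
t32.58 yaw -94.92 Mz 0.405 F [-1.4  1.4  5.8] p [490.1 -92.   83.5] op 12.1 g 30 j6 -17
t32.95 yaw -109.48 Mz 0.438 F [-0.1  1.7  6.2] p [490.2 -92.1  83.5] op 11.7 g 30 j6 -32
t33.08 yaw -109.40 Mz 0.400 F [-0.1  0.1  4.9] p [490.2 -92.   83.5] op 11.8 g 30 j6 -31
```

```bash

python3 -m handwheel '[[0,0,0,0,0,0,0],[0,0,0,0,0,0,0],[0,0,0,-0.95,0,0,0],[0,0,0,-0.95,0,0,0],[0,0,0,0,0,0,0]]' >/dev/null; python3 st.py
python3 - <<'E'
from h import *
s=cam("wrist")
for r in lines(s): print(*r)
plan(.6179,-.0717,.13,-86.1)
E
```

```text
t33.70 yaw -109.39 Mz 0.015 F [ 0.8  0.2 -1. ] p [490.5 -92.  131.8] op 43.4 g 0 j6 -31
[323. 282.] [ 0.4895 -0.0927] 79.4 36.4
turn z units -3.89 then shift units [-0.46 -5.17  0.03]
```

```bash

python3 -m handwheel '[[0,0,0,0,0,0,-0.97],[0,0,0,0,0,0,-0.97],[0,0,0,0,0,0,-0.97],[0,0,0,0,0,0,-0.98],[0,-0.08,-0.86,0,0,0,0]]' >/dev/null
python3 -m handwheel '[[0,-0.08,-0.86,0,0,0,0],[0,-0.08,-0.86,0,0,0,0],[0,-0.08,-0.86,0,0,0,0],[0,-0.08,-0.86,0,0,0,0],[0,-0.06,-0.87,0,0,0,0]]' >/dev/null
python3 -m handwheel '[[0,0,0,0,0,0,0],[0,0,0,0,0,0,0]]' >/dev/null
python3 st.py
python3 - <<'E'
from h import *
s=cam("wrist")
for r in lines(s): print(*r)
plan(.6179,-.0717,.083,-86.1)
E
```

```text
t35.25 yaw -86.07 Mz 0.018 F [-0.5 -1.2 -0.9] p [616.6 -71.8 129.1] op 43.8 g 0 j6 -7
[366. 108.] [ 0.6038 -0.1513] 3.9 9.3
[605. 261.] [ 0.4904 -0.0926] 79.5 36.0
[319. 286.] [ 0.6178 -0.072 ] -86.2 35.5
turn z units 0.01 then shift units [-0.   -0.05  1.86]
```

```bash
(
python3 -m handwheel '[[0,0,0,0.93,0,0,0],[0,0,0,0.93,0,0,0],[-1,0,0,0,0,0,0],[-1,0,0,0,0,0,0],[-1,0,0,0,0,0,0]]' >/dev/null; python3 -m handwheel '[[-1,0,0,0,0,0,0],[-1,0,0,0,0,0,0],[-1,0,0,0,0,0,0]]' >/dev/null; python3 st.py .15 &&
python3 -m handwheel '[[-1,0,0,0,0,0,0.5],[-1,0,0,0,0,0,0.6]]' >/dev/null && python3 st.py .35 &&
python3 -m handwheel '[[-1,0,0,0,0,0,0.85],[-1,0,0,0,0,0,0.85]]' >/dev/null && python3 st.py .43 &&
python3 -m handwheel '[[-1,0,0,0,0,0,0.84],[-1,0,0,0,0,0,0.84],[-1,0,0,0,0,0,0.84]]' >/dev/null && python3 st.py )
python3 -m handwheel '[[-1,0,0,0,0,0,0]]' >/dev/null; python3 st.py
```

```text
t36.30 yaw -86.03 Mz -0.034 F [-0.7  1.3  6.4] p [618.3 -71.7  84.7] op 12.2 g 30 j6 -7
t36.55 yaw -92.72 Mz 0.248 F [0.3 0.1 5.5] p [618.3 -71.7  84.7] op 12.0 g 30 j6 -14
t36.80 yaw -102.95 Mz 0.400 F [-0.3  0.7  6.3] p [618.4 -71.7  84.7] op 11.7 g 30 j6 -24
t37.17 yaw -118.07 Mz 0.454 F [0.2 0.9 5. ] p [618.3 -71.7  84.7] op 11.7 g 30 j6 -39
t37.30 yaw -117.98 Mz 0.424 F [-1.  -0.6  5.5] p [618.3 -71.7  84.7] op 11.8 g 30 j6 -39
```

```bash

python3 -m handwheel '[[0,0,0,0,0,0,0],[0,0,0,0,0,0,0],[0,0,0,-0.95,0,0,0],[0,0,0,-0.95,0,0,0],[0,0,0,0,0,0,0]]' >/dev/null; python3 st.py
python3 - <<'E'
from h import *
s=cam("wrist")
for r in lines(s): print(*r)
plan(.4693,.0358,.13,-62.8)
E
```

```text
t37.92 yaw -117.97 Mz 0.043 F [ 0.4 -0.2  0.5] p [618.6 -71.7 133. ] op 43.6 g 0 j6 -39
[573. 107.] [ 0.4902 -0.0926] 79.3 35.9
[262.  92.] [ 0.6005 -0.158 ] -28.0 21.3
[323. 282.] [ 0.6177 -0.072 ] 70.8 35.8
[387. 382.] [ 0.6143 -0.0093] -80.7 30.1
turn z units -9.2 then shift units [-6.54  3.32  0.07]
```

```bash

python3 -m handwheel '[[0,0,0,0,0,0,-0.92],[0,0,0,0,0,0,-0.92],[0,0,0,0,0,0,-0.92],[0,0,0,0,0,0,-0.92],[0,0,0,0,0,0,-0.92]]' >/dev/null
python3 -m handwheel '[[0,0,0,0,0,0,-0.92],[0,0,0,0,0,0,-0.92],[0,0,0,0,0,0,-0.92],[0,0,0,0,0,0,-0.92],[0,0,0,0,0,0,-0.92]]' >/dev/null
python3 -m handwheel '[[0,-0.93,0.47,0,0,0,0],[0,-0.93,0.47,0,0,0,0],[0,-0.93,0.47,0,0,0,0],[0,-0.93,0.47,0,0,0,0],[0,-0.93,0.48,0,0,0,0]]' >/dev/null
python3 -m handwheel '[[0,-0.94,0.48,0,0,0,0],[0,-0.95,0.48,0.1,0,0,0],[0,0,0,0,0,0,0],[0,0,0,0,0,0,0]]' >/dev/null
python3 st.py
python3 - <<'E'
from h import *
s=cam("wrist")
for r in lines(s): print(*r)
plan(.4693,.0358,.083,-62.8)
E
```

```text
t40.35 yaw -62.74 Mz 0.009 F [ 0.1 -0.8  0.6] p [469.1  35.6 128.5] op 43.7 g 0 j6 -1
[334.   8.] [ 0.5171 -0.0683] 27.3 20.8
[ 36. 201.] [0.5965 0.0561] 74.6 35.8
[322. 294.] [0.4675 0.0385] -62.8 29.4
turn z units 0.0 then shift units [-0.01 -0.01  1.82]
```

```bash
(
python3 -m handwheel '[[0,0,0,0.92,0,0,0],[0,0,0,0.92,0,0,0],[-1,0,0,0,0,0,0],[-1,0,0,0,0,0,0],[-1,0,0,0,0,0,0]]' >/dev/null; python3 -m handwheel '[[-1,0,0,0,0,0,0],[-1,0,0,0,0,0,0],[-1,0,0,0,0,0,0]]' >/dev/null; python3 st.py .15 &&
python3 -m handwheel '[[-1,0,0,0,0,0,0.5],[-1,0,0,0,0,0,0.6]]' >/dev/null && python3 st.py .35 &&
python3 -m handwheel '[[-1,0,0,0,0,0,0.85],[-1,0,0,0,0,0,0.85]]' >/dev/null && python3 st.py .43 &&
python3 -m handwheel '[[-1,0,0,0,0,0,0.85],[-1,0,0,0,0,0,0.85],[-1,0,0,0,0,0,0.85]]' >/dev/null && python3 st.py )
python3 -m handwheel '[[-1,0,0,0,0,0,0]]' >/dev/null; python3 st.py
```

```text
t41.40 yaw -62.76 Mz -0.001 F [-0.7 -0.3  6.2] p [469.4  35.7  83.5] op 12.1 g 30 j6 -1
t41.65 yaw -69.43 Mz 0.315 F [-1.2 -0.7  7. ] p [469.4  35.7  83.5] op 11.9 g 30 j6 -8
t41.90 yaw -79.67 Mz 0.369 F [-0.7 -1.4  6.4] p [469.4  35.7  83.5] op 12.0 g 30 j6 -18
t42.27 yaw -94.97 Mz 0.424 F [-2.5 -0.2  6.8] p [469.4  35.7  83.5] op 12.0 g 30 j6 -33
t42.40 yaw -94.88 Mz 0.414 F [-3.1 -1.   7.2] p [469.3  35.7  83.5] op 11.5 g 30 j6 -33
```

Release, rise well clear, and check the resting angles and the table.

```bash

python3 -m handwheel '[[0,0,0,0,0,0,0],[0,0,0,0,0,0,0],[0,0,0,-0.95,0,0,0],[0,0,0,-0.95,0,0,0],[0,0,0,-0.95,0,0,0]]' >/dev/null
python3 -m handwheel '[[0,0,0,-0.95,0,0,0],[0,0,0,-0.95,0,0,0],[0,0,0,-0.95,0,0,0],[0,0,0,0,0,0,0],[0,0,0,0,0,0,0]]' >/dev/null; python3 st.py
python3 - <<'E'
from h import *
s=cam("wrist")
for r in lines(s): print(*r)
cv2.imwrite("pics/end.png",s["color"][:,:,::-1])
E
```

```text
t43.65 yaw -94.89 Mz -0.019 F [ 0.3 -0.5  0.2] p [468.6  35.6 224.7] op 43.7 g 0 j6 -33
[66. 84.] [ 0.6172 -0.0713] 70.8 35.8
[322. 231.] [0.4687 0.0357] -86.0 36.0
[143. 268.] [0.595  0.0512] 74.7 25.0
```

View pics/end.png

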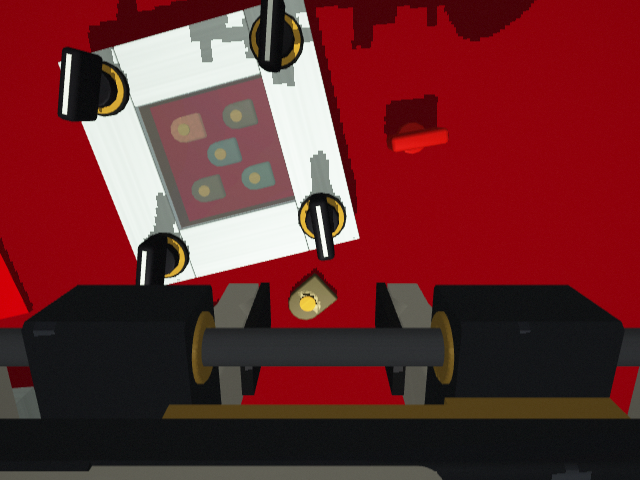

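All four knobs are clear of the gripper, at (66,84), (275,35), (322,231) and (150,262). They rest 41° past bite after the cushion sprang back from 50°. The spare knob (415,138) and amulet (310,300) are untouched.

```bash
python3 -c "
from plant import *
print(close_job())"
```

```text
the job is handed in; nothing more can be done
None
```

I tightened all four knobs in star order over two rounds, each to about 50° past its bite by wrist angle and torque (they rest near 41° after springing back), touched nothing else, and handed the job in at about 44 s; no verdict came back.

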